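Unlatch the board fixture and hold its arm up

TASK

The circuit board in the bench fixture has to be looked at under its hold-down arm. Grip the upright tab of the spring latch on the arm's socket, pull it sideways against its spring, over towards the spring barrel, so that the bolt comes out from under the ball, and only then lift the arm off the ball by that same tab. Finish while holding: keep the tab gripped and the arm still, with the socket raised about 10 cm above its closed position, and do not let go; leave the board in its nest and the battery, the screwdriver and the wick reel where they lie.

Things in the scene. Friction and masses are not known exactly. Their poses are not given: they have to be found in the camera images.
- fixture: Aluminium base plate 260x110x10 mm, bolted to the bench. Origin: centre of its underside. +x runs from the ball stud (at x = -85 mm) to the hinge cheeks (at x = +100 mm, 66 mm tall), +y towards the latch's spring barrel, z up. The ball is 24 mm across, its centre 50 mm up; hinge pin along y, 55 mm up. The plate stands at any yaw within half a radian.
- swing_arm (a joint): Angle of the hinged hold-down arm (rad): 0 closed with its socket on the ball, growing as the socket end rises, stop at 1.2. The socket is 185 mm from the hinge pin, so 0.57 rad raises it 100 mm. The moving mass is 0.3 to 0.6 kg: about 2 to 4 N to lift at the tab. Nothing keeps it up: it falls shut when let go. While the latch is closed it lifts under 1 degree and catches.
- socket (a point): Centre of the round socket (38 mm across) at the free end of the arm; at the ball's centre, 50 mm above the bench, when closed. The arm is a 22 mm wide bar; the socket's top is 71 mm above the bench.
- latch (a joint): Travel of the spring latch on the socket (m): 0 closed, 0.014 at its stop. It slides along the fixture's +y, level, towards the spring barrel. The bolt is clear of the ball from about 0.005; the spring pushes it back with 3.5 N at 0 and 8.4 N at the stop. It moves up with the arm.
- grip_tab: Upright dark steel grip tab of the latch, 22 mm along the fixture's x, 10 mm along y, 56 mm tall, rounded edges, over the middle of the socket. Origin: centre of its underside, 77 mm above the bench when closed, on the latch's top plate (24 mm along x; along y from 13 mm on one side to 32 mm on the barrel side). z along the tab; it slides with the latch and tilts with the arm.
- grip (a point): The place to pinch the tab, 36 mm above its underside and 20 mm below its top (113 mm above the bench when closed). Fingers closing along the fixture's y take it from above; it can turn between them as the arm tilts.
- board: Green circuit board, 48x62 mm, 10 mm tall with its parts, loose in the nest of corner posts on the fixture, under the arm. Origin: centre of its underside.
- battery: Small block battery, 50x27x18 mm, loose on the bench beside the fixture. Origin: centre of its underside.
- screwdriver: Flat screwdriver with dark handle, 178 mm long, 27 mm thick, lying on the bench beside the fixture. Origin: about mid-length, underside.
- wick_reel: Small flat reel, 50 mm across, 9 mm tall, lying on the bench beside the fixture. Origin: about its centre, underside.

How it is judged (in metres and radians):
On the way, in this order (a step that is already met when the one before it is completed fails the run):
1. the latch is pulled clear of the ball with the arm still closed, the tab in the fingers (value of joint latch above 0.007 m and value of joint swing_arm below 0.03 rad and contact force between the fingers and grip_tab above 1 N), for 0.1 s.
2. the arm is lifted off the ball by the tab (height (world z) of socket above 0.09 m and contact force between the fingers and grip_tab above 1 N), for 0.1 s.
At the end, for the whole second after the job is handed in: The arm is off the ball and held up by the tab in the fingers (more than 1 N), its socket 75 to 130 mm above its closed position and still (under 0.1 rad/s), nothing else touching the tab; the board lies in its nest within 10 mm of where it was, the battery, screwdriver and reel within 30 mm (height (world z) of socket between 0.125 and 0.18 m and contact force between the fingers and grip_tab above 1 N and velocity of joint swing_arm between -0.1 and 0.1 rad/s and z of board in the frame of fixture between 0.006 and 0.014 m and distance of board from where it was at the start of the episode below 0.01 m and distance of each of battery, screwdriver, wick_reel from where it was at the start of the episode below 0.03 m and contact force between grip_tab and battery below 0.2 N and contact force between grip_tab and screwdriver below 0.2 N and contact force between grip_tab and wick_reel below 0.2 N and contact force between grip_tab and board below 0.2 N); the arm keeps its last pose, push and grip.
It fails at once if the board is shifted more than 15 mm (distance of board from where it was at the start of the episode above 0.015 m).
It fails at once if the battery is shifted more than 40 mm (distance of battery from where it was at the start of the episode above 0.04 m).
It fails at once if the screwdriver is shifted more than 40 mm (distance of screwdriver from where it was at the start of the episode above 0.04 m).
It fails at once if the wick reel is shifted more than 40 mm (distance of wick_reel from where it was at the start of the episode above 0.04 m).
It also fails if it takes over 32 s, if anything falls off the work surface, if the arm or the gripper's body presses on something with over 40 N, if the wrist force passes 120 N, or if a joint passes its speed limit or range.

ROBOT

A 6-joint arm with a two-finger parallel gripper is mounted at the origin on a cart in front of the work surface, level with it; the furniture and walls round the work are solid. World frame = base frame: x ahead of the robot, y to its left, z up, the work surface at z = 0. Lengths are in mm, angles in rad, forces in N, time in s.
With the tool pointing down it reaches from about 275 to 750 mm from the base axis. Payload 10.2 kg.
Tool frame: the origin (TCP) lies at the very end of the fingers, on their centre line; the grasp point (between the pads) lies 19 mm behind it; z points along the fingers, y is the line along which they close (so a half turn about z gives the same grasp; the last joint's range is limited). The gripper opens to 85 mm and grips with 20 to 120 N. Pads are 22 mm wide; open, the fingers measure 114 mm over their backs; the gripper's body (76 mm by 85 mm) begins 54 mm behind the grasp point. The pads swing forward as they close: fully open they stand 13 mm farther back than shut.
Start: joints at [-1.536, 0.313, 1.498, -0, 1.331, -0.223], TCP at [133.837, -507.66, 231.294] pointing down, gripper open.
Joint ranges: [-2.94, 2.94], [-0.97, 2.17], [0.19, 2.56], [-1.23, 4.37], [0.02, 3.11], [-2.88, 2.88]. Speed limits (rad/s): [2.39, 2.39, 3.01, 3.14, 3.14, 3.14].

INTERFACE

Orientations are given as a unit quaternion [w, x, y, z].
In Python, from rig import telemetry, optics, ctrl gives the robot as it stands.
- The arm moves only by the tool servo_tool, never from a script. Its argument "deltas" is a list of rows, each a list of 3 entries, a list of its own where there are three numbers: the shift along the tool's x, y, z in units of 20 cm (1.0 is 20 cm), then the turn, a rotation vector about the tool's x, y, z in units of 90 degrees (1.0 is 90 degrees), then the opening, from 0 (shut) to 1 (fully open). A call has 1 to 8 rows; each row shifts and turns the commanded pose from where the row before left it, along the tool's axes as they then stand; what a row does not reach is not made up. A row lasts 1/10 s, in which the tool goes at most 50 mm and 8.59 degrees, less where a joint would pass 70% of its speed; a pose out of reach is approached as far as the arm can. A call with a number of a shift or a turn outside -1 to 1 is refused whole. A call with a gripper value outside its range is refused whole. The fingers move at their own pace and stop on an object; "squeeze" is the grip in N (left out, the last holds). Time passes only in rows, so rows that do not move let the fingers close. It gives the time, the measured TCP pose, the force, the opening and the grip force at its end, in the units of the state.
- telemetry.sense(): the state, without advancing time (a new reading comes with each control period).
- optics.capture(name): name is "side" or "top" or "wrist"; returns the picture (480x640x3 uint8, blue, green, red); there is no depth.
- optics.camera_model(name): a dict with "vfov" (degrees; the focal length in pixels is half the picture's height over the tangent of half this angle, whatever the lens; pixels are square), "cx", "cy" (the principal point, pixels), "dist" ([k1, k2, p1, p2, k3] as OpenCV has them; the pictures are not rectified), "R" (3x3) and "t" (3): a world point X has camera coordinates R X + t; the wrist camera has in their place "mount" (4x4, takes a point from camera to tool coordinates, whose origin is the TCP and whose axes are the flange's). Camera axes: x right, y down, z forward; pixel columns grow to the right and rows downward; lengths in mm; the calibration is good to about 2 mm. A picture is of the moment at which its call begins: read the wrist's pose just before it. camera_model takes no time and is no camera call.
- ctrl.finish_job(): hands the job in; it is judged then, once.
The state is a dict: "time_s": time; "joints": joint angles; "dq": joint speeds; "tau": joint torques, N m; "eef_pos": TCP position; "ee_rot": TCP orientation; "force": force on the tool from outside, world axes, zero at the start; "wrist_torque": the same for the moment, N m; "grip_width": opening from 0.0 (shut) to 1.0 (fully open); "grip_force": force on a finger pad.
Only numpy, scipy, OpenCV 4.12 (cv2) and the standard library are available. Lean on these libraries where they do the work, as an engineer would, in place of code of your own. Each camera call takes 0.05 s, during which the arm holds its last target. There are 200 camera calls.

## Working session

There is one attempt and no reset: what is moved stays moved. The work goes in short steps, Python scripts to look and compute and a tool call to move; the robot and the scene stay as the last step left them, time stands still between calls to the robot, and variables do not carry over. Pictures are saved under pics/ and viewed, at most 10 in all, crops included, and the job is handed in when it is done.

Besides the shell and the picture viewer there is one more tool, called after "Call:" by a JSON object that holds its "op" and its "data". servo_tool: Moves the arm, as the interface text tells. Its arguments: {"type":"object","properties":{"deltas":{"type":"array"},"squeeze":{"type":"number"}},"required":["deltas"]}

```bash
mkdir -p pics; python3 - <<'E'
from rig import telemetry, optics, ctrl
import cv2
print(telemetry.sense())
for n in("top","side"):
    cv2.imwrite(f"pics/{n}0.png",optics.capture(n)); print(n,optics.camera_model(n))
E
```

```text
{'time_s': 0.0, 'joints': array([-1.53641310e+00,  3.13458069e-01,  1.49848235e+00,  3.14071763e-05,
        1.33096470e+00, -2.23429514e-01]), 'dq': array([-1.05654465e-03, -6.61675067e-04,  6.39523674e-04,  7.98015754e-04,
       -5.48941900e-04,  9.81815752e-05]), 'tau': array([ 1.51869466e-03, -4.12267470e+01, -2.59741062e+01, -8.39219774e-05,
        4.20039738e-03,  1.05917263e-05]), 'eef_pos': array([ 133.82894394, -507.38383696,  230.71390093]), 'ee_rot': array([-6.51863719e-04,  9.91703340e-01,  1.28545927e-01,  7.71204292e-05]), 'force': array([-0.18612157,  0.45318311,  0.32228187]), 'wrist_torque': array([-0.02582832,  0.02817264, -0.01192627]), 'grip_force': 0.0, 'grip_width': 1.004445378173378}
top {'vfov': 52.62473577370969, 'cx': 317.0571046647035, 'cy': 240.64221629262252, 'dist': array([-0.11675796,  0.        ,  0.        ,  0.        ,  0.        ]), 'R': array([[-0.01578972, -0.99956604, -0.02486814],
       [-0.98858754,  0.01933326, -0.14940184],
       [ 0.14981778,  0.02222532, -0.98846379]]), 't': array([231.65992956, 570.06260409, 877.58246261])}
side {'vfov': 48.3011325972574, 'cx': 320.5376937424021, 'cy': 235.36043907092505, 'dist': array([-0.1504993,  0.       ,  0.       ,  0.       ,  0.       ]), 'R': array([[ 0.99740235, -0.07183234,  0.00535478],
       [-0.04481281, -0.67699512, -0.73462196],
       [ 0.05639478,  0.7324737 , -0.67845553]]), 't': array([-532.26975231,  242.91470126,  726.497089  ])}
```

View pics/top0.png

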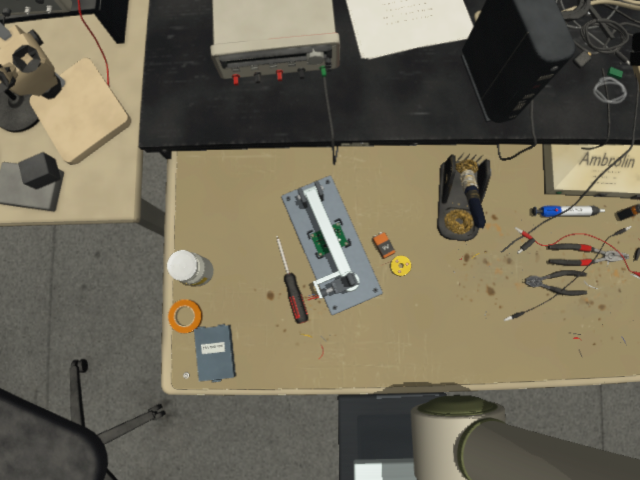

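View pics/side0.png

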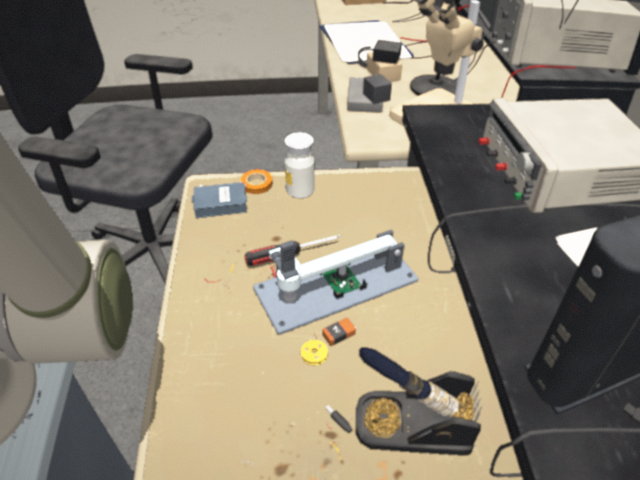

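Top view: the socket and dark tab are near (345,285), the hinge near (311,190), the barrel on the left (+y). The screwdriver lies left of the plate, the battery and reel on its right. I'll enlarge both.

```bash
python3 - <<'E'
import cv2
a=cv2.imread("pics/top0.png")[165:325,265:425]
b=cv2.imread("pics/side0.png")[220:340,240:430]
cv2.imwrite("pics/topc.png",cv2.resize(a,(600,600),interpolation=cv2.INTER_CUBIC))
cv2.imwrite("pics/sidec.png",cv2.resize(b,(760,480),interpolation=cv2.INTER_CUBIC))
E
```

```text
(no output)
```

View pics/topc.png

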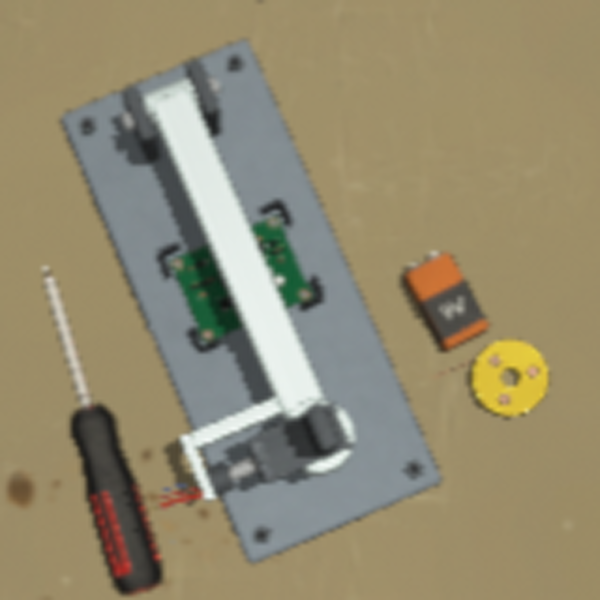

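View pics/sidec.png

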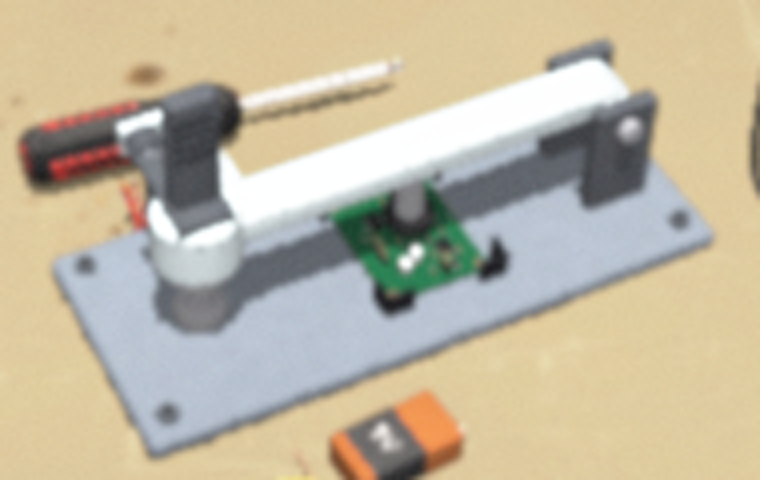

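The crops show the plate's corners well: top crop (63,118), (248,40), (440,480), (251,562); side crop (57,262), (153,455), (713,240). The tab's top is near (323,428) in the top crop and (192,97) in the side crop.

```bash
cat > h.py <<'E'
import numpy as np, cv2
from rig import optics
def proj(n,P):
    m=optics.camera_model(n); f=240/np.tan(np.radians(m["vfov"]/2))
    K=np.array([[f,0,m["cx"]],[0,f,m["cy"]],[0,0,1]])
    return cv2.projectPoints(np.array(P,float).reshape(-1,1,3),cv2.Rodrigues(m["R"])[0],m["t"],K,m["dist"])[0].reshape(-1,2)
def fx(p,P):
    P=np.array(P,float); c,s=np.cos(p[2]),np.sin(p[2])
    return P@np.array([[c,-s,0],[s,c,0],[0,0,1]]).T+[p[0],p[1],0]
E
python3 - <<'E'
from h import *
from scipy.optimize import least_squares
up=lambda a,s,o:(np.array(a)+.5)/s-.5+o
T=up([[63,118],[248,40],[440,480],[251,562]],3.75,[265,165])
S=up([[57,262],[153,455],[713,240]],4,[240,220])
C=np.array([[130,55,10],[130,-55,10],[-130,-55,10],[-130,55,10.]])
CS=C[[3,2,1]]
for use in("ts","t","s"):
    r=lambda p:np.concatenate(([(proj("top",fx(p,C))-T).ravel()] if 't' in use else [])+([(proj("side",fx(p,CS))-S).ravel()] if 's' in use else []))
    q=least_squares(r,[450,100,.3],x_scale=[10,10,.1]); p=q.x
    print(use,p.round(3),q.fun.round(1))
    tab=fx(p,[[-85,0,133],[-85,0,77]]); print(tab[0].round(1),(proj("top",tab)-[265,165])*3.75,(proj("side",tab)-[240,220])*4)
m=optics.camera_model("wrist");print(m["mount"].round(3))
E
```

```text
ts [5.74087e+02 1.94568e+02 3.83000e-01] [-0.8 -1.2  0.2 -1.3  1.4  0.3 -0.2  0.7 -2.1 -0.1 -0.5 -0.2  1.5 -0.9]
[495.3 162.8 133. ] [[322.77000053 424.2739152 ]
 [317.61380718 432.71123963]] [[187.54671893  96.43359915]
 [193.06410807 201.89636639]]
t [5.73410e+02 1.94881e+02 3.83000e-01] [-0.9 -0.9  0.  -1.   1.3  0.7 -0.4  1.1]
[494.6 163.1 133. ] [[322.08857259 425.79152898]
 [316.97466315 434.13392465]] [[185.66047956  95.9051902 ]
 [191.26412369 201.36600786]]
s [5.74730e+02 1.94043e+02 3.81000e-01] [-1.7  0.  -0.2 -0.   1.9 -0.6]
[495.8 162.4 133. ] [[323.56436633 422.97453894]
 [318.358698   431.4931422 ]] [[189.16482767  97.06650199]
 [194.60878936 202.53125919]]
[[ 1.00000e-03 -9.49000e-01 -3.15000e-01  8.05820e+01]
 [ 1.00000e+00  1.00000e-03  2.00000e-03 -1.38000e-01]
 [-1.00000e-03 -3.15000e-01  9.49000e-01 -1.42098e+02]
 [ 0.00000e+00  0.00000e+00  0.00000e+00  1.00000e+00]]
```

Call:
{"op": "servo_tool", "data": {"deltas": [[[0, 0, 0], [0, 0, -0.08], 0.5], [[0.14, -0.12, 0], [0, 0, 0], 0.5], [[0.14, -0.12, 0], [0, 0, 0], 0.5], [[0.14, -0.12, 0], [0, 0, 0], 0.5], [[0.14, -0.12, 0], [0, 0, 0], 0.5], [[0.14, -0.12, 0], [0, 0, 0], 0.5], [[0.14, -0.12, 0], [0, 0, 0], 0.5], [[0.14, -0.12, 0], [0, 0, 0], 0.5]], "squeeze": 60}}

```text
time_s: 0.9
eef_pos: [253.1, -277.0, 231.1]
ee_rot: [-0.0, 0.982, 0.19, -0.0]
force: [1.1, 0.1, 0.1]
grip_width: 0.499
grip_force: 0.0
```

Call:
{"op": "servo_tool", "data": {"deltas": [[[0.14, -0.12, 0], [0, 0, 0], 0.5], [[0.14, -0.12, 0], [0, 0, 0], 0.5], [[0.14, -0.12, 0], [0, 0, 0], 0.5], [[0.14, -0.12, 0], [0, 0, 0], 0.5], [[0.14, -0.12, 0], [0, 0, 0], 0.5], [[0.14, -0.12, 0], [0, 0, 0], 0.5], [[0.14, -0.12, 0], [0, 0, 0], 0.5], [[0.14, -0.12, 0], [0, 0, 0], 0.5]]}}

```text
time_s: 1.7
eef_pos: [389.0, -15.1, 231.2]
ee_rot: [-0.0, 0.982, 0.191, -0.0]
force: [1.2, -0.5, -0.1]
grip_width: 0.501
grip_force: 0.0
```

```bash
cat > go.py <<'E'
import sys,numpy as np
from rig import telemetry
from scipy.spatial.transform import Rotation as Ro
s=telemetry.sense(); R=Ro.from_quat(np.roll(s["ee_rot"],-1))
G=np.array([float(v) for v in sys.argv[1:4]])
y=.383; Rt=np.array([[np.cos(y),np.sin(y),0],[np.sin(y),-np.cos(y),0],[0,0,-1]])
print("t",s["time_s"],"pos",s["eef_pos"].round(1),"units",(R.inv().apply(G-s["eef_pos"])/200).round(4),"turn",((R.inv()*Ro.from_matrix(Rt)).as_rotvec()/(np.pi/2)).round(4),"F",s["force"].round(1),s["wrist_torque"].round(2),s["grip_force"],s["grip_width"])
E
python3 go.py 495.3 162.8 231; python3 -c "
from rig import telemetry;print(telemetry.sense()['joints'])"
```

```text
t 1.7 pos [389.  -15.1 231.2] units [ 0.8258 -0.6257  0.001 ] turn [-0.      0.0001  0.0004] F [ 1.2 -0.5 -0.1] [-0.01  0.05  0.03] 0.0 0.501416886116651
[-3.42043381e-01  6.54077680e-03  1.86141917e+00 -3.51083023e-05
  1.27374616e+00  8.45158624e-01]
```

Call:
{"op": "servo_tool", "data": {"deltas": [[[0.138, -0.104, 0], [0, 0, 0], 0.5], [[0.138, -0.104, 0], [0, 0, 0], 0.5], [[0.138, -0.104, 0], [0, 0, 0], 0.5], [[0.138, -0.104, 0], [0, 0, 0], 0.5], [[0.138, -0.104, 0], [0, 0, 0], 0.5], [[0.138, -0.104, 0], [0, 0, 0], 0.5], [[0, 0, 0], [0, 0, 0], 0.5]]}}

```text
time_s: 2.4
eef_pos: [496.3, 163.6, 230.5]
ee_rot: [-0.0, 0.981, 0.192, -0.0]
force: [-0.2, -0.5, 0.5]
grip_width: 0.501
grip_force: 0.0
```

```bash
python3 go.py 495.3 162.8 94; python3 - <<'E'
from h import *
from rig import telemetry
from scipy.spatial.transform import Rotation as Ro
s=telemetry.sense()
im=optics.capture("wrist");m=optics.camera_model("wrist")
T=np.eye(4);T[:3,:3]=Ro.from_quat(np.roll(s["ee_rot"],-1)).as_matrix();T[:3,3]=s["eef_pos"]
W=np.linalg.inv(T@m["mount"]);f=240/np.tan(np.radians(m["vfov"]/2))
K=np.array([[f,0,m["cx"]],[0,f,m["cy"]],[0,0,1]])
p=[574.1,194.6,.383]
P=fx(p,[[-85+a,b,133] for a,b in((-11,-5),(11,-5),(11,5),(-11,5))]+[[-85,0,94]])
u=cv2.projectPoints(P.reshape(-1,1,3),cv2.Rodrigues(W[:3,:3])[0],W[:3,3],K,m["dist"])[0].reshape(-1,2)
print(u.round(1))
for q in u: cv2.circle(im,(int(q[0]),int(q[1])),2,(0,0,255),-1)
cv2.imwrite("pics/w1.png",im)
E
```

```text
t 2.4 pos [496.3 163.6 230.5] units [-0.0058  0.0024  0.6823] turn [-0.0005  0.0003  0.0022] F [-0.2 -0.5  0.5] [-0.04 -0.    0.02] 0.0 0.5012085682446369
[[326.1 259.2]
 [326.5 226.7]
 [310.7 226.7]
 [310.7 259.1]
 [318.4 226. ]]
```

View pics/w1.png

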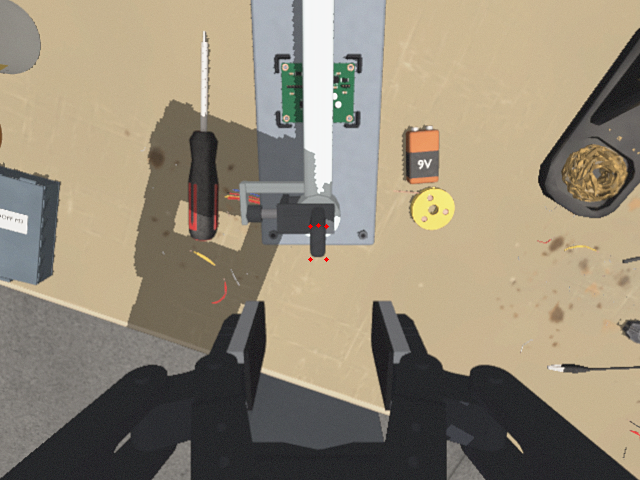

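The wrist view has the tab centred laterally at column 318, as predicted; its near top edge is at row 256 against 259 predicted (about 2 mm). The path is clear, so I descend and close.

Call:
{"op": "servo_tool", "data": {"deltas": [[[0, 0, 0.12], [0, 0, 0], 0.5], [[0, 0, 0.12], [0, 0, 0], 0.5], [[0, 0, 0.12], [0, 0, 0], 0.5], [[0, 0, 0.12], [0, 0, 0], 0.5], [[0, 0, 0.1], [0, 0, 0], 0.5], [[0, 0, 0.1], [0, 0, 0], 0.5], [[0, 0, 0], [0, 0, 0], 0.5]]}}

```text
time_s: 3.15
eef_pos: [493.8, 160.1, 93.3]
ee_rot: [-0.0, 0.982, 0.19, -0.003]
force: [-0.7, -0.0, -0.1]
grip_width: 0.502
grip_force: 0.0
```

Call:
{"op": "servo_tool", "data": {"deltas": [[[0, 0, 0], [0, 0, 0], 0.2], [[0, 0, 0], [0, 0, 0], 0.1], [[0, 0, 0], [0, 0, 0], 0], [[0, 0, 0], [0, 0, 0], 0], [[0, 0, 0], [0, 0, 0], 0], [[0, 0, 0], [0, 0, 0], 0]]}}

```text
time_s: 3.75
eef_pos: [495.0, 163.1, 96.7]
ee_rot: [-0.002, 0.982, 0.191, 0.001]
force: [-4.6, 13.3, 4.7]
grip_width: 0.108
grip_force: 59.8
```

```bash
python3 go.py 495.3 162.8 94
```

```text
t 3.75 pos [495.  163.1  96.7] units [0.0006 0.0021 0.0136] turn [-0.0021 -0.0012  0.0004] F [-4.6 13.3  4.7] [2.01 0.76 0.09] 59.82588350772858 0.10822310733191134
```

Call:
{"op": "servo_tool", "data": {"deltas": [[[0, -0.01, 0], [0, 0, 0], 0], [[0, -0.01, 0], [0, 0, 0], 0], [[0, -0.01, 0], [0, 0, 0], 0], [[0, -0.01, 0], [0, 0, 0], 0], [[0, -0.01, 0], [0, 0, 0], 0], [[0, 0, 0], [0, 0, 0], 0], [[0, 0, 0], [0, 0, 0], 0]]}}

```text
time_s: 4.45
eef_pos: [492.6, 169.3, 96.7]
ee_rot: [0.001, 0.982, 0.191, 0.001]
force: [-0.9, -6.2, 6.9]
grip_width: 0.109
grip_force: 60.6
```

```bash
python3 go.py 495 163.1 96.7
```

```text
t 4.45 pos [492.6 169.3  96.7] units [-0.0006  0.0332 -0.0001] turn [ 0.0016 -0.001   0.0004] F [-0.9 -6.2  6.9] [-1.18  0.21  0.01] 60.57395875453949 0.10855792282414163
```

Call:
{"op": "servo_tool", "data": {"deltas": [[[0, -0.01, 0], [0, 0, 0], 0], [[0, -0.01, 0], [0, 0, 0], 0], [[0, 0, 0], [0, 0, 0], 0], [[0, 0, 0], [0, 0, 0], 0], [[0, 0, 0], [0, 0, 0], 0]]}}

```text
time_s: 4.95
eef_pos: [491.2, 172.8, 96.7]
ee_rot: [0.001, 0.982, 0.191, 0.001]
force: [-0.4, -6.7, 7.5]
grip_width: 0.112
grip_force: 60.6
```

```bash
python3 go.py 495 163.1 96.7; python3 - <<'E'
import numpy as np
th=np.arange(0,.58,.03); x=-185*np.cos(th)+58*np.sin(th); z=185*np.sin(th)+58*np.cos(th)
print(np.c_[th[1:],np.diff(x)/200,np.diff(z)/200].round(4))
E
```

```text
t 4.95 pos [491.2 172.8  96.7] units [-0.0007  0.052   0.0001] turn [ 0.0019 -0.001   0.0004] F [-0.4 -6.7  7.5] [-1.38  0.16  0.01] 60.60096859931946 0.11192578781485184
[[0.03   0.0091 0.0276]
 [0.06   0.0099 0.0273]
 [0.09   0.0108 0.027 ]
 [0.12   0.0116 0.0267]
 [0.15   0.0124 0.0263]
 [0.18   0.0131 0.0259]
 [0.21   0.0139 0.0255]
 [0.24   0.0147 0.0251]
 [0.27   0.0154 0.0247]
 [0.3    0.0162 0.0242]
 [0.33   0.0169 0.0237]
 [0.36   0.0176 0.0232]
 [0.39   0.0183 0.0226]
 [0.42   0.0189 0.0221]
 [0.45   0.0196 0.0215]
 [0.48   0.0202 0.0209]
 [0.51   0.0208 0.0203]
 [0.54   0.0214 0.0197]
 [0.57   0.022  0.019 ]]
```

Call:
{"op": "servo_tool", "data": {"deltas": [[[0.009, 0, -0.028], [0, 0, 0], 0], [[0.01, 0, -0.027], [0, 0, 0], 0], [[0.011, 0, -0.027], [0, 0, 0], 0], [[0.012, 0, -0.027], [0, 0, 0], 0], [[0.012, 0, -0.026], [0, 0, 0], 0], [[0.013, 0, -0.026], [0, 0, 0], 0], [[0, 0, 0], [0, 0, 0], 0]]}}

```text
time_s: 5.65
eef_pos: [502.9, 177.7, 127.6]
ee_rot: [0.001, 0.982, 0.191, -0.001]
force: [2.6, -5.8, -6.4]
grip_width: 0.111
grip_force: 58.3
```

```bash
python3 go.py 491.2 172.8 96.7
```

```text
t 5.65 pos [502.9 177.7 127.6] units [-0.0631  0.0007  0.1546] turn [0.0013 0.0009 0.0002] F [ 2.6 -5.8 -6.4] [-1.16  0.11  0.06] 58.28848600387573 0.11103239534435445
```

Call:
{"op": "servo_tool", "data": {"deltas": [[[0.014, 0, -0.026], [0, 0, 0], 0], [[0.015, 0, -0.025], [0, 0, 0], 0], [[0.015, 0, -0.025], [0, 0, 0], 0], [[0.016, 0, -0.024], [0, 0, 0], 0], [[0.017, 0, -0.024], [0, 0, 0], 0], [[0.018, 0, -0.023], [0, 0, 0], 0], [[0.018, 0, -0.023], [0, 0, 0], 0]]}}

```text
time_s: 6.35
eef_pos: [523.3, 186.0, 161.0]
ee_rot: [0.001, 0.982, 0.19, -0.001]
force: [0.4, -6.5, -6.0]
grip_width: 0.112
grip_force: 58.3
```

Call:
{"op": "servo_tool", "data": {"deltas": [[[0.019, 0, -0.022], [0, 0, 0], 0], [[0.02, 0, -0.022], [0, 0, 0], 0], [[0.02, 0, -0.021], [0, 0, 0], 0], [[0.021, 0, -0.02], [0, 0, 0], 0], [[0.021, 0, -0.02], [0, 0, 0], 0], [[0, 0, 0], [0, 0, 0], 0], [[0, 0, 0], [0, 0, 0], 0], [[0, 0, 0], [0, 0, 0], 0]]}}

```text
time_s: 7.15
eef_pos: [542.0, 193.4, 181.8]
ee_rot: [0.001, 0.982, 0.19, -0.001]
force: [1.2, -6.6, -6.7]
grip_width: 0.106
grip_force: 58.4
```

```bash
python3 go.py 491.2 172.8 96.7; python3 - <<'E'
from rig import optics
import cv2
a=optics.capture("side")[150:380,200:500]
cv2.imwrite("pics/s2.png",cv2.resize(a,(780,598)))
E
```

```text
t 7.15 pos [542.  193.4 181.8] units [-0.2727 -0.0005  0.4265] turn [ 0.0013  0.0021 -0.    ] F [ 1.2 -6.6 -6.7] [-1.29  0.33  0.14] 58.36858034133911 0.10586526907820598
```

View pics/s2.png

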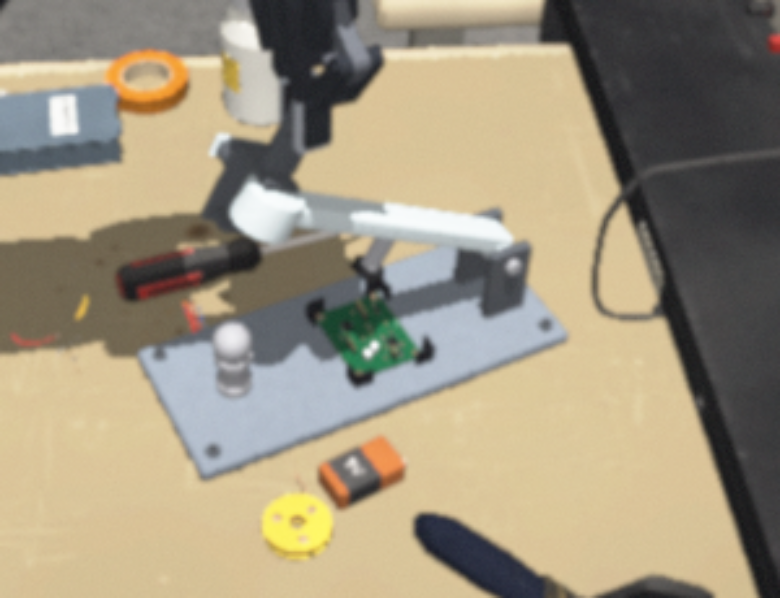

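The picture shows the arm clear of the ball (ball free at (232,340)), the board in its nest at (370,335), and the battery, screwdriver and reel unmoved. The tool's rise matches an angle of about 0.53 rad, so the socket is up about 93 mm. I'm handing in.

```bash
python3 -c "
from rig import ctrl; print(ctrl.finish_job())"
```

```text
the job is handed in; nothing more can be done
None
```

The job is handed in: I pulled the latch about 10 mm clear, then lifted the arm by the tab. At hand-in the socket was about 93 mm above closed and the tab still gripped; in the last picture the board, battery, screwdriver and reel had not moved. No verdict was returned.

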